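# Wedge the mandrel clamp tight

### The job

Take the beech wedge out of the mandrel caddy, stand it loosely, thin end down, in the slot on top of the mandrel clamp and let go of it. Then tap it down on its head until it goes no further and stays tight in the slot, firmly but without ramming it (the clamp would split), and leave everything else on the cart where it is.

Things in the scene. Friction and masses are not known exactly. Their poses are not given: they have to be found in the camera images.
- wedge_mid (a point): loose plain beech wedge, 60 g, 95 mm tall, standing thin end down in the caddy's pocket. Two flat parallel side faces 34 mm apart along y, the ones to pinch; thickness along x tapers. Straight head 26 mm thick, top 16 mm high, flat top. This point is its centre, 47.5 mm above the tip and below the top; z points tip to head. Half a turn about z makes no difference
- wedge_tip (a point): centre of the wedge's thin lower end, same axes. There it is 11 mm thick (along x) and 34 mm wide (along y); the flanks each lean 0.07 rad, to 22 mm thick at 79 mm above the tip, where the head begins
- caddy: mandrel caddy, a low pale beech block, 100 x 110 mm and 50 mm high, fixed; in its pocket (floor 10 mm above the cart) stands the wedge. On its +x side, 42 mm from the wedge's middle, a row of five thin steel mandrels along y stands up to 102 mm above the cart. Origin under the pocket's middle; z up
- block: mandrel clamp, a darker wooden block screwed to the cart, 87 x 58 mm, 75 mm high, on a 130 x 74 mm foot; four thin steel mandrels stick out level on both y sides, to 85 mm, from a 5 mm gap on +x. The wide closed slot is in its top. Origin on the cart under the slot; x across the slot's narrow width, y along its length. A push of more than about 40 N splits it
- slot_mouth (a point): middle of the slot's mouth, 75 mm above the cart, block's axes. Slot 42 mm long (y), 15.5 to 17.3 mm wide (x) at the mouth, differing every time; walls lean like the wedge. It meets both with its tip 32 to 45 mm down, then slides 13 to 15 mm more as the springy +x wall yields, taking a push rising to about 10 N, and stops dead. A 15 to 25 N push there makes it tight; it stays
- post0_mid (a point): lowest of a stack of three plain kiln posts (short thick-walled tubes, 42 mm outside, 32 mm high each); point at its centre. Leave alone
- post1_mid (a point): middle kiln post of that stack; point at its centre. Leave alone
- post2_mid (a point): top kiln post of that stack; point at its centre. Leave alone
- shoulder_mid (a point): frosted blue bottle shoulder, 74 mm across its foot, 100 mm high with the neck up; point 50 mm up. Leave alone
- tongs_mid (a point): pair of worn nickel tongs lying flat, 220 mm long, 10 mm thick; point at its middle. Leave alone
- bowl_mid (a point): white ceramic bowl, 90 mm across, 45 mm high; point half-way up. Leave alone
- paddle_mid (a point): dark marver paddle lying flat, blade 75 x 55 x 12 mm, round wooden handle 110 mm long; point where blade and handle meet. Leave alone
- frit_mid (a point): small amber jar with a steel cap, 52 mm across, 75 mm high; point half-way up. Leave alone
Things that resemble listed ones, but are neither listed nor needed, are in the scene too. There is more than one size of the part that bears wedge_mid; the job needs the middle-sized.

How it is judged:
By the outcome, as a careful person would: the job done as asked, in the order asked, and still so for the second after the job is handed in, with the robot touching nothing.
It also fails if it takes over 51 s, if anything falls off the work surface, if the arm or the gripper's body presses on something with over 40 N, if the wrist force passes 120 N, or if a joint passes its speed limit or range.

### The arm

A 6-joint arm with a two-finger parallel gripper is mounted at the origin on the work surface. World frame = base frame: x ahead of the robot, y to its left, z up, the work surface at z = 0. Lengths are in m, angles in degrees, forces in N, time in s.
With the tool pointing down it reaches from about 0.375 to 0.9 m from the base axis. Payload 3.1 kg.
Tool frame: the origin (TCP) lies at the very end of the fingers, on their centre line; the grasp point (between the pads) lies behind it (bot.grip_depth is the z of the grasp point in the tool frame, in m); z points along the fingers, y is the direction in which the jaws open and shut (so a half turn about z gives the same grasp; the last joint's range is limited). The gripper opens to 87 mm and grips with 3 to 60 N. Pads are 19 mm wide; open, the fingers measure 117 mm over their backs; the gripper's body (75 mm by 190 mm) begins 51 mm behind the grasp point.
Start: joints at [-86.66, 30.224, 82.088, -0, 67.689, -10.227], TCP at [0.147, -0.608, 0.223] pointing down, gripper open.
Joint ranges: [-176.69, 176.69], [-43.24, 126.21], [12.49, 139.97], [-82, 262], [0, 151.66], [-163.58, 163.58]. Speed limits (degrees/s): [159.86, 159.86, 180, 180, 180, 180].

### API

Orientations are given as a 3x3 rotation matrix whose columns are the frame's x, y, z axes.
In Python, from rig import bot, vision gives the robot as it stands. The module is installed in compiled form; this text tells all that it offers.
- The arm moves only by the shell command python3 -m jog 'ROWS'. ROWS is JSON, a list of rows, each a list of 3 entries, a list of its own where there are three numbers: the shift along the tool's x, y, z in mm, then the turn, a rotation vector about the tool's x, y, z in degrees, then the closure, from 0 (fully open) to 1 (shut). In form: [[[dx, dy, dz], [wx, wy, wz], fingers], ...]. A call has 1 to 12 rows; each row is the pose to reach, as a shift and turn from the pose commanded when the call began, along the tool's axes at that moment; what a row does not reach only later rows make up. A row lasts 1/12 s, in which the tool goes at most 41.7 mm and 7.16 degrees, less where a joint would pass 70% of its speed; a pose out of reach is approached as far as the arm can. A call with a gripper value outside its range is refused whole. The fingers move at their own pace and stop on an object; the grip force is fixed at half the most. Time passes only in rows, so rows that repeat a pose let the fingers close. It gives the time, the measured TCP pose, the force and the opening at its end, in the units of the state.
- bot.read_state(): the state, without advancing time (a new reading comes with each control period).
- vision.capture(name): name is "side" or "top" or "wrist"; returns the picture (420x560x3 uint8, red, green, blue); there is no depth.
- vision.camera_info(name): a dict with "intrinsics" (3x3 intrinsics, pixels), "dist" ([k1, k2, p1, p2, k3] as OpenCV has them; the pictures are not rectified), "camera_from_world" (4x4, takes a point from world to camera coordinates); the wrist camera has in their place "mount" (4x4, takes a point from camera to tool coordinates, whose origin is the TCP and whose axes are the flange's). Camera axes: x right, y up, looking along -z (the intrinsics and any distortion apply to the point x, -y, -z); pixel columns grow to the right and rows downward; lengths in m; the calibration is good to about 2 mm. A picture is of the moment at which its call begins: read the wrist's pose just before it. camera_info takes no time and is no camera call.
- bot.hand_in(): hands the job in, once; it reports no verdict.
The state is a dict: "time_s": time; "joint_positions": joint angles; "qvel": joint speeds; "tau": joint torques, N m; "position": TCP position; "tcp_rot": TCP orientation; "force": force on the tool from outside, world axes, zero at the start; "moment": the same for the moment, N m; "opening": opening from 0.0 (shut) to 1.0 (fully open).
Only numpy, scipy, OpenCV 4.12 (cv2) and the standard library are available. Lean on these libraries where they do the work, as an engineer would, in place of code of your own. Each camera call takes 0.05 s, during which the arm holds its last target. There are 200 camera calls.

## Working session

There is one attempt and no reset: what is moved stays moved. The work goes in short steps, Python scripts to look and compute and a shell command to move; the robot and the scene stay as the last step left them, time stands still between calls to the robot, and variables do not carry over. Pictures are saved under pics/ and viewed, about 8 in all and at most 12, crops included, and the job is handed in when it is done.

```bash
mkdir -p pics
cat > h.py <<'E'
import numpy as np, cv2
from rig import bot, vision
def cap(n,name):
    s=bot.read_state(); im=vision.capture(n); cv2.imwrite(f'pics/{name}.png',im[:,:,::-1]); return s,im
def cam(n,s=None):
    i=vision.camera_info(n); K=np.array(i['intrinsics']); d=np.array(i['dist'])
    if n=='wrist':
        T=np.eye(4); T[:3,:3]=s['tcp_rot']; T[:3,3]=s['position']; W=T@np.array(i['mount'])
    else: W=np.linalg.inv(np.array(i['camera_from_world']))
    return K,d,W
def ray(C,uv):
    K,d,W=C; p=cv2.undistortPoints(np.array([[uv]],float),K,d)[0,0]
    v=W[:3,:3]@np.array([p[0],-p[1],-1]); return W[:3,3],v
def plane(C,uv,z):
    o,v=ray(C,uv); return o+v*(z-o[2])/v[2]
def proj(C,P):
    K,d,W=C; q=np.linalg.inv(W)@np.r_[P,1]; q=q[:3]*[1,-1,-1]
    return cv2.projectPoints(q[None],np.zeros(3),np.zeros(3),K,d)[0][0,0]
E
python3 - <<'E'
from h import *
s,a=cap('top','top0'); _,b=cap('side','side0'); cap('wrist','wrist0')
print({k:np.round(v,3).tolist() for k,v in s.items()}, bot.grip_depth)
for n in('top','side'):
    C=cam(n); print(n,C[0].tolist(),C[2].round(3).tolist())
print(vision.camera_info('wrist'))
E
```

```text
{'time_s': 0.0, 'joint_positions': [-86.659, 30.278, 82.158, -0.001, 67.688, -10.227], 'qvel': [0.035, -0.029, 0.02, 0.081, 0.04, 0.048], 'tau': [0.002, -44.004, -17.659, 0.064, 0.058, -0.0], 'position': [0.147, -0.607, 0.222], 'tcp_rot': [[0.972, 0.235, -0.0], [0.235, -0.972, 0.002], [0.0, -0.002, -1.0]], 'force': [1.288, 0.912, 0.077], 'moment': [-0.022, 0.036, 0.007], 'opening': 1.001} -0.0187
top [[431.9008325844188, 0.0, 271.60666251626225], [0.0, 431.9008325844188, 209.9235571416924], [0.0, 0.0, 1.0]] [[-0.01, 0.992, -0.129, 0.474], [-1.0, -0.007, 0.021, -0.001], [0.019, 0.129, 0.991, 1.399], [0.0, 0.0, 0.0, 1.0]]
side [[495.0692511447421, 0.0, 287.28637860965813], [0.0, 495.0692511447421, 205.15946210303534], [0.0, 0.0, 1.0]] [[-0.936, 0.222, -0.274, 0.247], [-0.353, -0.577, 0.737, 0.979], [0.006, 0.786, 0.618, 0.947], [0.0, 0.0, 0.0, 1.0]]
{'intrinsics': array([[331.11829561,   0.        , 277.47388915],
       [  0.        , 331.11829561, 210.94983161],
       [  0.        ,   0.        ,   1.        ]]), 'dist': array([-0.08191921,  0.        ,  0.        ,  0.        ,  0.        ]), 'mount': array([[ 6.15751448e-05,  9.53368088e-01,  3.01810014e-01,
         8.37904276e-02],
       [ 9.99999973e-01, -1.26554046e-04,  1.95743824e-04,
         4.93027897e-04],
       [ 2.24811194e-04,  3.01809993e-01, -9.53368070e-01,
        -1.61873159e-01],
       [ 0.00000000e+00,  0.00000000e+00,  0.00000000e+00,
         1.00000000e+00]])}
```

View pics/top0.png

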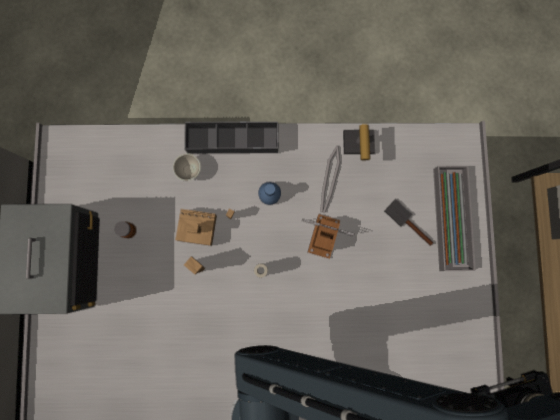

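View pics/side0.png

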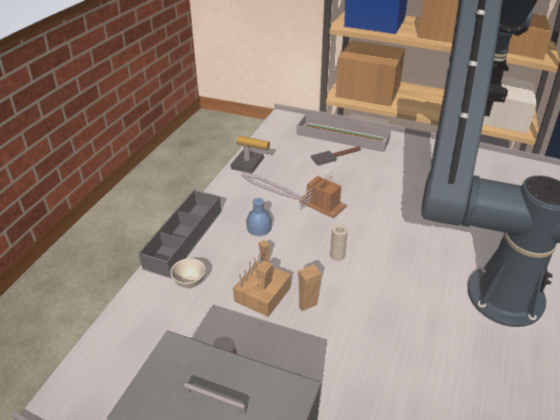

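Candidates: the caddy wedge at top (195,228), a smaller wedge at (230,213) and a larger one at (194,265). By the description it is the one in the caddy. I'll check in a close crop.

Run:
```python
from h import *
a=cv2.imread('pics/top0.png'); b=cv2.imread('pics/side0.png')
f=lambda i,x,y,w,h,k:cv2.resize(i[y:y+h,x:x+w],(w*k,h*k),interpolation=cv2.INTER_CUBIC)
t=np.hstack([f(a,170,200,66,50,6),f(a,295,205,66,50,6)])
u=np.hstack([f(b,225,230,100,85,4),f(b,290,170,98,85,4)]); u=cv2.resize(u,(t.shape[1],300))
cv2.imwrite('pics/crop0.png',np.vstack([t,u]))
C=cam('top')
for n,uv,z in(('wedge',(195,228),.105),('caddytop',(195,228),.05),('slot',(326,236),.075),('small',(230,213),.05),('big',(194,265),.1)):print(n,plane(C,uv,z).round(3))
```

```text
wedge [0.589 0.202 0.105]
caddytop [0.594 0.211 0.05 ]
slot [ 0.563 -0.195  0.075]
small [0.64  0.102 0.05 ]
big [0.479 0.205 0.1  ]
```

View pics/crop0.png

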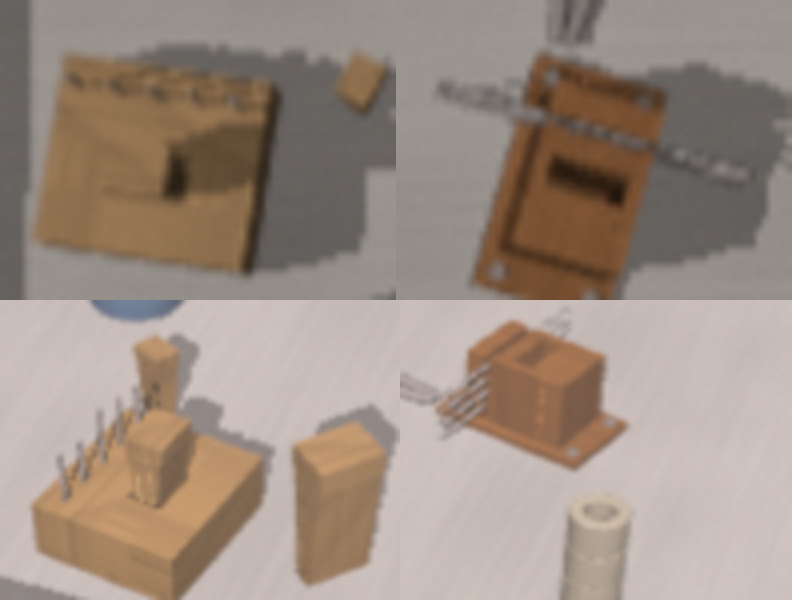

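The crops confirm it: the wedge (side (263,275)) stands in the caddy behind the row of mandrels. The small wedge and the larger one stand free on the cart. The slot is at top (326,236), and the clamp's mandrels are on its +x side. Next I go to look over the clamp.

```bash
python3 -m jog '[[[501,-303,-28],[0,0,24],0],[[501,-303,-28],[0,0,24],0],[[501,-303,-28],[0,0,24],0],[[501,-303,-28],[0,0,24],0],[[501,-303,-28],[0,0,24],0],[[501,-303,-28],[0,0,24],0],[[501,-303,-28],[0,0,24],0],[[501,-303,-28],[0,0,24],0],[[501,-303,-28],[0,0,24],0],[[501,-303,-28],[0,0,24],0],[[501,-303,-28],[0,0,24],0],[[501,-303,-28],[0,0,24],0]]'
```

```text
time_s: 1.15
position: [0.502, -0.2546, 0.2463]
tcp_rot: [[0.983, -0.181, -0.0], [-0.181, -0.983, 0.0], [-0.0, -0.0, -1.0]]
force: [0.1, -0.6, 1.2]
opening: 1.002
```

```bash
python3 -m jog '[[[40,-70,-4],[0,0,4],0],[[40,-70,-4],[0,0,4],0],[[40,-70,-4],[0,0,4],0],[[40,-70,-4],[0,0,4],0],[[40,-70,-4],[0,0,4],0]]'
python3 - <<'E'
from h import *
s,im=cap('wrist','wclamp'); print(s['position'],bot.read_state()['force'])
g=cv2.cvtColor(im,cv2.COLOR_RGB2GRAY)
c=im[60:360,130:430]; cv2.imwrite('pics/wclamp_c.png',cv2.resize(c,(600,600),interpolation=cv2.INTER_CUBIC)[:,:,::-1])
E
```

```text
time_s: 1.57
position: [0.5525, -0.1948, 0.25]
tcp_rot: [[0.969, -0.248, -0.001], [-0.248, -0.969, -0.0], [-0.001, 0.0, -1.0]]
force: [0.2, -1.2, -0.2]
opening: 1.001
[ 0.55250911 -0.1947783   0.25000194] [-0.23343945  0.1704233   0.92376591]
```

View pics/wclamp_c.png

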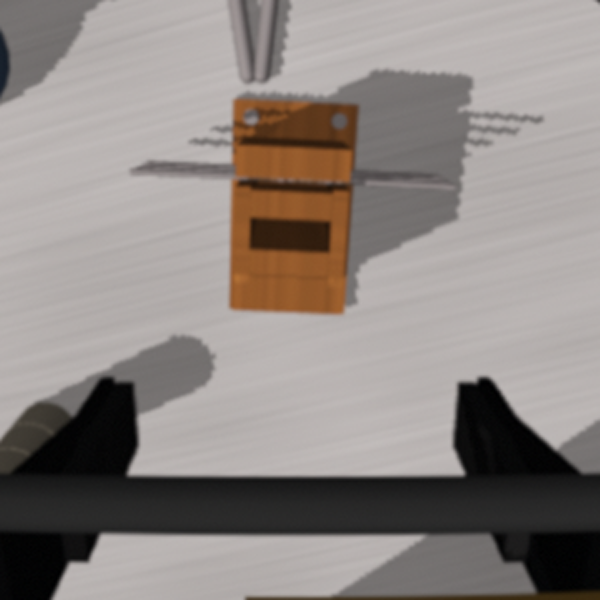

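The slot shows clearly as a dark rectangle at crop (250–330, 219–251). The clamp's mandrels are behind it at crop row ~175. Now I measure it and move on to the caddy.

```bash
cat >> h.py <<'E'
def slot(s,im,roi,z=.075):
    C=cam('wrist',s); x0,y0,x1,y1=roi
    g=cv2.cvtColor(im,cv2.COLOR_RGB2GRAY)[y0:y1,x0:x1]
    m,_=cv2.threshold(g,0,255,cv2.THRESH_OTSU); t=(g<m).astype(np.uint8)
    c=max(cv2.findContours(t,0,1)[0],key=cv2.contourArea)
    b=cv2.boxPoints(cv2.minAreaRect(c.astype(np.float32)))+[x0,y0]
    P=np.array([plane(C,p,z)[:2] for p in b]); e=[P[1]-P[0],P[2]-P[1]]
    l=max(e,key=np.linalg.norm); l=l*np.sign(l[1])
    return P.mean(0),np.degrees(np.arctan2(-l[0],l[1])),sorted(np.linalg.norm(v) for v in e),b.mean(0)
E
python3 - <<'E'
from h import *
s=bot.read_state(); im=cv2.imread('pics/wclamp.png')[:,:,::-1].copy()
print(slot(s,im,(248,163,302,192)))
C=cam('wrist',s)
for p in ((234,183),(349,184),(345,313),(230,308),(234,100),(356,103)): print(p,plane(C,(130+p[0]/2,60+p[1]/2),.075).round(4))
E
python3 -m jog '[[[-60,-392,0],[0,0,-7],0],[[-60,-392,0],[0,0,-7],0],[[-60,-392,0],[0,0,-7],0],[[-60,-392,0],[0,0,-7],0],[[-60,-392,0],[0,0,-7],0],[[-60,-392,0],[0,0,-7],0],[[-60,-392,0],[0,0,-7],0],[[-60,-392,0],[0,0,-7],0],[[-60,-392,0],[0,0,-7],0],[[-60,-392,0],[0,0,-7],0],[[-60,-392,0],[0,0,-7],0],[[-60,-392,0],[0,0,-7],0]]'
python3 - <<'E'
from h import *
s,im=cap('wrist','wcad'); print(s['position'])
cv2.imwrite('pics/wcad_c.png',cv2.resize(im[60:360,130:430],(600,600),interpolation=cv2.INTER_CUBIC)[:,:,::-1])
E
```

```text
(array([ 0.56617702, -0.19618147]), np.float64(-16.78902436975233), [np.float64(0.016207149348314822), np.float64(0.040714447976701755)], array([274.49520874, 177.11980915]))
(234, 183) [ 0.5988 -0.1759  0.075 ]
(349, 184) [ 0.5837 -0.2322  0.075 ]
(345, 313) [ 0.5171 -0.2145  0.075 ]
(230, 308) [ 0.5353 -0.1555  0.075 ]
(234, 100) [ 0.6379 -0.187   0.075 ]
(356, 103) [ 0.6216 -0.2446  0.075 ]
time_s: 2.62
position: [0.5924, 0.1989, 0.25]
tcp_rot: [[0.992, -0.129, -0.001], [-0.129, -0.992, -0.001], [-0.001, 0.001, -1.0]]
force: [0.7, -0.0, 1.0]
opening: 0.997
[0.59244995 0.19888654 0.25004921]
```

View pics/wcad_c.png

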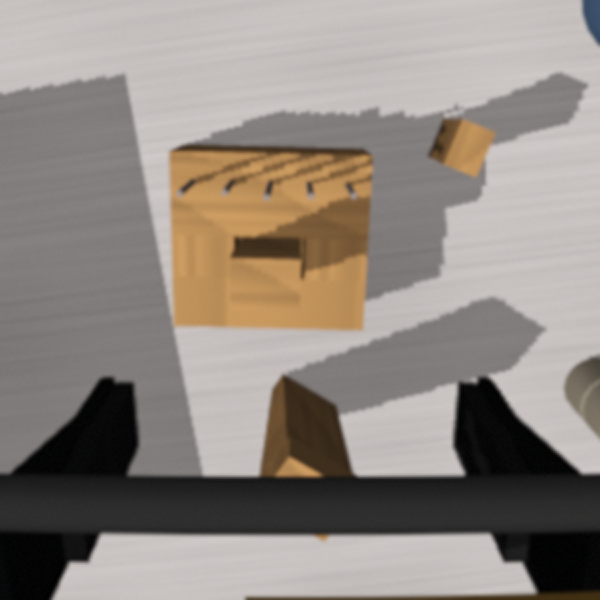

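Clear view: the wedge's head is at crop x 231–302, y 258–304, and the caddy's corners are (171,151), (372,154), (363,329) and (175,325). Mandrels run along row ~190 (+x side).

Run:
```python
from h import *
s=bot.read_state(); C=cam('wrist',s); R=np.array(s['tcp_rot'])
q=lambda p,z:plane(C,(130+p[0]/2,60+p[1]/2),z)
P=[q(p,.05) for p in((171,151),(372,154),(363,329),(175,325))]
print(np.round(P,4).tolist(), 'centre',np.mean(P,0).round(4))
for a,b in((0,1),(3,2)):
    v=P[a]-P[b]; print('yaw',np.degrees(np.arctan2(-v[0],v[1])),np.linalg.norm(v))
for a,b in((1,2),(0,3)):
    v=P[a]-P[b]; print('yawx',np.degrees(np.arctan2(v[1],v[0])),np.linalg.norm(v))
for p in((231,258),(302,259),(231,292),(231,304),(301,304)): print(p,q(p,.105).round(4))
M=[q(p,.102) for p in((184,190),(227,188),(268,190),(310,190),(351,190))]
print('mandrel mid',np.mean(M,0).round(4))
c=np.mean([q(p,.105) for p in((231,258),(302,259),(231,304),(301,304))],0)
print('head',c.round(4),'tool shift',R.T@(c-s['position'])*1000)
for nm,Q in(('head',np.r_[c[:2],.105]),): print(proj(cam('top'),Q))
# side/top: measure head in top by known projection
```

```text
[[0.655, 0.2564, 0.05], [0.6392, 0.1494, 0.05], [0.5402, 0.1643, 0.05], [0.557, 0.2724, 0.05]] centre [0.5979 0.2106 0.05  ]
yaw -8.432375047280061 0.10817773136178381
yaw -8.810321083362117 0.10932644684429972
yawx -8.58628397909829 0.10004927247933543
yawx -9.248594465940922 0.09933783513275234
(231, 258) [0.6049 0.2265 0.105 ]
(302, 259) [0.6    0.1931 0.105 ]
(231, 292) [0.5882 0.2292 0.105 ]
(231, 304) [0.5822 0.2302 0.105 ]
(301, 304) [0.5777 0.1964 0.105 ]
mandrel mid [0.6344 0.2046 0.102 ]
head [0.5912 0.2115 0.105 ] tool shift [ -2.93901827 -13.56644878 145.05548202]
[191.88213201 227.18303897]
```

```bash
python3 -m jog '[[[-2,-12,30],[0,0,1.3],0],[[-2,-12,70],[0,0,1.3],0],[[-2,-12,110],[0,0,1.3],0],[[-2,-12,140],[0,0,1.3],0],[[-2,-12,165],[0,0,1.3],0],[[-2,-12,180],[0,0,1.3],0],[[-2,-12,187],[0,0,1.3],0],[[-2,-12,187],[0,0,1.3],0],[[-2,-12,187],[0,0,1.3],0.3],[[-2,-12,187],[0,0,1.3],0.5],[[-2,-12,187],[0,0,1.3],0.6],[[-2,-12,187],[0,0,1.3],0.6]]'; python3 -m jog '[[[0,0,0],[0,0,0],0.7],[[0,0,0],[0,0,0],0.8],[[0,0,0],[0,0,0],1],[[0,0,0],[0,0,0],1],[[0,0,0],[0,0,0],1],[[0,0,0],[0,0,0],1]]'
```

```text
time_s: 3.67
position: [0.5931, 0.2119, 0.0649]
tcp_rot: [[0.988, -0.152, 0.003], [-0.152, -0.988, 0.0], [0.003, -0.001, -1.0]]
force: [0.2, 0.3, -0.2]
opening: 0.779
time_s: 4.17
position: [0.5922, 0.212, 0.0634]
tcp_rot: [[0.988, -0.152, 0.0], [-0.152, -0.988, 0.0], [-0.0, -0.0, -1.0]]
force: [0.5, -0.1, 1.0]
opening: 0.383
```

```bash
python3 -m jog '[[[0,0,0],[0,0,0],1],[[0,0,-10],[0,0,0],1],[[0,0,-30],[0,0,0],1],[[0,0,-60],[0,0,0],1],[[0,0,-95],[0,0,0],1],[[0,0,-125],[0,0,0],1],[[0,0,-145],[0,0,0],1],[[0,0,-150],[0,0,0],1],[[0,0,-150],[0,0,0],1]]'
python3 - <<'E'
from h import *
s,im=cap('wrist','lift'); print(s['position'],s['opening'],s['tcp_rot'])
_,b=cap('side','slift')
f=lambda i,x,y,w,h,W,H:cv2.resize(i[y:y+h,x:x+w],(W,H))[:,:,::-1]
cv2.imwrite('pics/lift_c.png',np.hstack([f(im,80,180,400,240,480,300),f(b,190,170,150,150,300,300)]))
R=np.array(s['tcp_rot']); print(R.T@(np.array([.5662,-.1962,s['position'][2]])-s['position'])*1000)
E
```

```text
time_s: 4.92
position: [0.5931, 0.212, 0.2157]
tcp_rot: [[0.988, -0.152, 0.004], [-0.152, -0.988, 0.001], [0.004, -0.001, -1.0]]
force: [-0.1, -0.6, -0.9]
opening: 0.39
[0.59314231 0.21200657 0.21571449] 0.3902849215729062 [[ 9.88416062e-01 -1.51704007e-01  4.42513372e-03]
 [-1.51708372e-01 -9.88425074e-01  6.65962932e-04]
 [ 4.27288388e-03 -1.32957829e-03 -9.99989987e-01]]
[ 3.52981399e+01  4.07568868e+02 -3.91073780e-01]
```

View pics/lift_c.png

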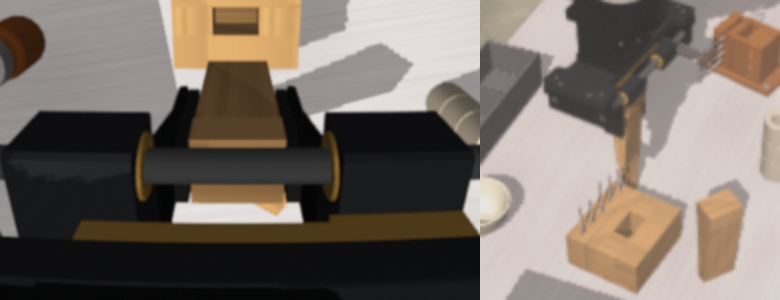

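The wedge is held upright and is clear of the caddy's now empty pocket. I measure its tip in the tool frame and carry it over the clamp.

```bash
cat > m.py <<'E'
from h import *
def toolpt(uv,z):
    # pixel -> tool-frame point on plane tool z=z
    i=vision.camera_info('wrist'); W=np.array(i['mount']); o,v=ray((np.array(i['intrinsics']),np.array(i['dist']),W),uv)
    return (o+v*(z-o[2])/v[2])*1000
E
python3 - <<'E'
from m import *
f=lambda p:(80+p[0]*400/480,180+p[1]*.8)
for p,z in(((206,62),.053),((268,62),.053),((190,119),-.026),((284,119),-.026),((189,140),-.042),((287,140),-.042),((189,202),-.042),((283,202),-.042)):print(p,toolpt(f(p),z).round(1))
E
python3 -m jog '[[[36,408,0],[0,0,7.3],1],[[36,408,0],[0,0,7.3],1],[[36,408,0],[0,0,7.3],1],[[36,408,0],[0,0,7.3],1],[[36,408,0],[0,0,7.3],1],[[36,408,0],[0,0,7.3],1],[[36,408,0],[0,0,7.3],1],[[36,408,0],[0,0,7.3],1],[[36,408,0],[0,0,7.3],1],[[36,408,0],[0,0,7.3],1],[[36,408,0],[0,0,7.3],1],[[36,408,0],[0,0,7.3],1]]'
```

```text
(206, 62) [  2.3 -17.6  53. ]
(268, 62) [ 2.3 18.2 53. ]
(190, 119) [  9.9 -17.8 -26. ]
(284, 119) [  9.9  18.3 -26. ]
(189, 140) [ 10.8 -16.3 -42. ]
(287, 140) [ 10.8  17.6 -42. ]
(189, 202) [-14.5 -17.4 -42. ]
(283, 202) [-14.5  17.2 -42. ]
time_s: 6.02
position: [0.5643, -0.1985, 0.2109]
tcp_rot: [[0.96, -0.28, -0.004], [-0.28, -0.96, 0.003], [-0.005, -0.001, -1.0]]
force: [-0.5, 0.6, -0.6]
opening: 0.389
```

```bash
python3 -m jog '[[[3,0,10],[0,0,0],1],[[3,0,30],[0,0,0],1],[[3,0,50],[0,0,0],1],[[3,0,65],[0,0,0],1],[[3,0,70],[0,0,0],1],[[3,0,70],[0,0,0],1],[[3,0,70],[0,0,0],1],[[3,0,70],[0,0,0],1],[[3,0,70],[0,0,0],1]]'
python3 - <<'E'
from m import *
s,im=cap('wrist','hover'); p=np.array(s['position']); R=np.array(s['tcp_rot']); print(p,'slot in tool',R.T@(np.array([.5662,-.1962,.075])-p)*1000)
cv2.imwrite('pics/hover_c.png',cv2.resize(im[140:340,150:410],(780,600),interpolation=cv2.INTER_CUBIC)[:,:,::-1])
E
```

```text
time_s: 6.77
position: [0.5695, -0.1977, 0.1445]
tcp_rot: [[0.961, -0.276, 0.002], [-0.276, -0.961, -0.001], [0.002, 0.001, -1.0]]
force: [0.5, 0.2, -1.0]
opening: 0.391
[ 0.56952231 -0.19774945  0.14446559] slot in tool [-3.77723665 -0.6086405  69.45695408]
```

View pics/hover_c.png

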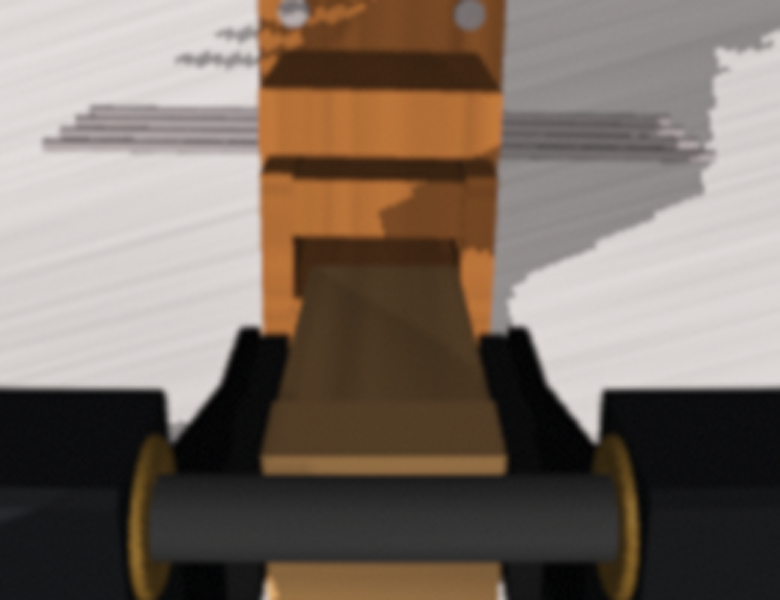

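Run:
```python
from m import *
f=lambda p:(150+p[0]/3,140+p[1]/3)
for n,p,z in(('slot+x L',(293,238),.0695),('slot+x R',(459,238),.0695),('blockL',(262,238),.0695),('blockR',(497,238),.0695),('edge+xgapL',(263,172),.0695),('R',(499,160),.0695),('tipL',(308,265),.053),('tipR',(457,265),.053),('headbot',(274,402),-.026),('R',(496,402),-.026),('headtop',(262,455),-.042),('R',(506,455),-.042)):print(n,toolpt(f(p),z).round(1))
```

```text
slot+x L [  4.2 -21.8  69.5]
slot+x R [ 4.2 19.1 69.5]
blockL [  4.2 -29.5  69.5]
blockR [ 4.2 28.4 69.5]
edge+xgapL [ 21.1 -28.6  69.5]
R [24.  28.2 69.5]
tipL [  3.3 -17.   53. ]
tipR [ 3.3 17.4 53. ]
headbot [ 10.5 -16.4 -26. ]
R [ 10.5  17.6 -26. ]
headtop [ 10.9 -16.4 -42. ]
R [ 10.9  17.3 -42. ]
```

```bash
python3 -m jog '[[[-2,-1,0],[0,0,0],1],[[-2,-1,8],[0,0,0],1],[[-2,-1,14],[0,0,0],1],[[-2,-1,20],[0,0,0],1],[[-2,-1,25],[0,0,0],1],[[-2,-1,30],[0,0,0],1],[[-2,-1,35],[0,0,0],1],[[-2,-1,40],[0,0,0],1],[[-2,-1,43],[0,0,0],1],[[-2,-1,46],[0,0,0],1],[[-2,-1,46],[0,0,0],1],[[-2,-1,46],[0,0,0],1]]'
```

```text
time_s: 7.82
position: [0.5679, -0.1966, 0.0973]
tcp_rot: [[0.961, -0.276, 0.002], [-0.276, -0.961, -0.001], [0.002, 0.0, -1.0]]
force: [3.6, -1.3, -3.3]
opening: 0.391
```

```bash
python3 -m jog '[[[0.5,0,0],[0,0,0],1],[[1,0,0],[0,0,0],1],[[1,0,0],[0,0,0],1],[[1,0,0],[0,0,0],1]]';python3 -m jog '[[[0,0,1],[0,0,0],1],[[0,0,2],[0,0,0],1],[[0,0,2],[0,0,0],1],[[0,0,2],[0,0,0],1]]'
```

```text
time_s: 8.15
position: [0.568, -0.1966, 0.0974]
tcp_rot: [[0.961, -0.276, 0.0], [-0.276, -0.961, -0.0], [0.0, 0.0, -1.0]]
force: [3.1, -0.9, -2.5]
opening: 0.388
time_s: 8.48
position: [0.5682, -0.1965, 0.0956]
tcp_rot: [[0.961, -0.276, 0.0], [-0.276, -0.961, -0.0], [0.001, -0.0, -1.0]]
force: [2.5, -1.4, 0.1]
opening: 0.389
```

```bash
python3 -m jog '[[[1,0,1],[0,0,0],1],[[1,0,2],[0,0,0],1],[[1,0,2],[0,0,0],1],[[1,0,2],[0,0,0],1]]';python3 -m jog '[[[0,0,1],[0,0,0],1],[[0,0,2],[0,0,0],1],[[0,0,2],[0,0,0],1],[[0,0,2],[0,0,0],1]]'
```

```text
time_s: 8.82
position: [0.5685, -0.1964, 0.093]
tcp_rot: [[0.961, -0.276, -0.001], [-0.276, -0.961, 0.001], [-0.001, -0.0, -1.0]]
force: [0.1, -0.1, -0.4]
opening: 0.388
time_s: 9.15
position: [0.5686, -0.1966, 0.0911]
tcp_rot: [[0.961, -0.276, -0.001], [-0.276, -0.961, 0.0], [-0.001, -0.0, -1.0]]
force: [0.7, -0.2, -1.7]
opening: 0.39
```

```bash
python3 -m jog '[[[0,0,1],[0,0,0],1],[[0,0,2],[0,0,0],1],[[0,0,2],[0,0,0],1],[[0,0,2],[0,0,0],1]]';python3 -m jog '[[[0,0,1],[0,0,0],1],[[0,0,1.5],[0,0,0],1],[[0,0,1.5],[0,0,0],1],[[0,0,1.5],[0,0,0],1]]'
```

```text
time_s: 9.48
position: [0.5687, -0.1966, 0.0892]
tcp_rot: [[0.961, -0.276, -0.001], [-0.276, -0.961, 0.0], [-0.001, -0.0, -1.0]]
force: [0.1, 0.0, -1.1]
opening: 0.388
time_s: 9.82
position: [0.5688, -0.1967, 0.0879]
tcp_rot: [[0.961, -0.276, -0.0], [-0.276, -0.961, 0.0], [-0.0, -0.0, -1.0]]
force: [-0.1, 0.6, 0.8]
opening: 0.391
```

```bash
python3 -m jog '[[[0,0,1],[0,0,0],1],[[0,0,1.5],[0,0,0],1],[[0,0,1.5],[0,0,0],1],[[0,0,1.5],[0,0,0],1]]';python3 -m jog '[[[0,0,1],[0,0,0],1],[[0,0,1.5],[0,0,0],1],[[0,0,1.5],[0,0,0],1],[[0,0,1.5],[0,0,0],1]]'
```

```text
time_s: 10.15
position: [0.5689, -0.1967, 0.0864]
tcp_rot: [[0.961, -0.276, -0.0], [-0.276, -0.961, 0.0], [-0.0, -0.0, -1.0]]
force: [-0.2, -0.3, 2.2]
opening: 0.387
time_s: 10.48
position: [0.569, -0.1968, 0.085]
tcp_rot: [[0.961, -0.276, 0.0], [-0.276, -0.961, -0.0], [0.0, -0.0, -1.0]]
force: [-1.3, 0.3, 2.6]
opening: 0.389
```

```bash
python3 -m jog '[[[0,0,0],[0,0,0],0.5],[[0,0,0],[0,0,0],0.3],[[0,0,0],[0,0,0],0],[[0,0,0],[0,0,0],0],[[0,0,0],[0,0,0],0],[[0,0,0],[0,0,0],0]]';python3 -m jog '[[[0,0,-10],[0,0,0],0],[[0,0,-30],[0,0,0],0],[[0,0,-60],[0,0,0],0],[[0,0,-90],[0,0,0],0],[[0,0,-110],[0,0,0],0],[[0,0,-110],[0,0,0],1],[[0,0,-110],[0,0,0],1],[[0,0,-110],[0,0,0],1],[[0,0,-110],[0,0,0],1],[[0,0,-110],[0,0,0],1],[[0,0,-110],[0,0,0],1],[[0,0,-110],[0,0,0],1]]'
python3 - <<'E'
from m import *
s,im=cap('wrist','rel'); _,b=cap('side','srel'); print(s['position'],s['opening'],s['force'])
f=lambda i,x,y,w,h,W,H:cv2.resize(i[y:y+h,x:x+w],(W,H),interpolation=cv2.INTER_CUBIC)[:,:,::-1]
cv2.imwrite('pics/rel_c.png',np.hstack([f(im,170,120,220,300,396,540),f(b,270,110,110,150,396,540)]))
E
```

```text
time_s: 10.98
position: [0.5689, -0.1968, 0.0848]
tcp_rot: [[0.961, -0.276, -0.0], [-0.276, -0.961, 0.0], [-0.0, -0.0, -1.0]]
force: [-0.3, -0.6, 0.6]
opening: 0.758
time_s: 11.98
position: [0.5685, -0.1966, 0.1939]
tcp_rot: [[0.961, -0.276, -0.002], [-0.276, -0.961, 0.001], [-0.002, -0.0, -1.0]]
force: [0.6, -0.1, -0.5]
opening: 0.56
[ 0.5685493  -0.19656741  0.19394759] 0.5595739177371754 [ 0.61651916 -0.09333949 -0.52969406]
```

View pics/rel_c.png

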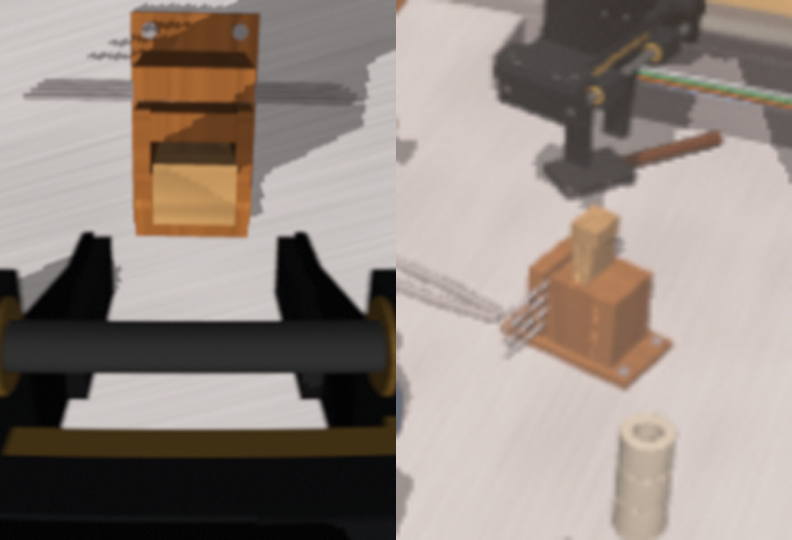

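The wedge stands alone in the slot, with its head at crop (153–237, 164–225). The gripper is clear above it.

```bash
python3 - <<'E'
from m import *
for p in((153,164),(236,164),(153,225),(236,225)): print(toolpt((170+p[0]/1.8,120+p[1]/1.8),.067).round(1))
E
python3 -m jog '[[[0,0,0],[0,0,0],1],[[0,0,0],[0,0,0],1],[[0,0,0],[0,0,0],1],[[0,0,0],[0,0,0],1],[[0,0,0],[0,0,0],1]]'
```

```text
[ 11.4 -16.1  67. ]
[11.4 17.3 67. ]
[-15.3 -16.7  67. ]
[-15.3  17.9  67. ]
time_s: 12.5
position: [0.569, -0.1968, 0.195]
tcp_rot: [[0.961, -0.276, 0.0], [-0.276, -0.961, -0.0], [0.0, 0.0, -1.0]]
force: [-0.2, -0.0, -0.6]
opening: 0.084
```

```bash
python3 -m jog '[[[-2,0.5,15],[0,0,0],1],[[-2,0.5,35],[0,0,0],1],[[-2,0.5,50],[0,0,0],1],[[-2,0.5,58],[0,0,0],1],[[-2,0.5,62],[0,0,0],1],[[-2,0.5,62],[0,0,0],1],[[-2,0.5,62],[0,0,0],1]]';python3 -m jog '[[[0,0,1],[0,0,0],1],[[0,0,2],[0,0,0],1],[[0,0,3],[0,0,0],1],[[0,0,4],[0,0,0],1],[[0,0,5],[0,0,0],1],[[0,0,5],[0,0,0],1],[[0,0,5],[0,0,0],1]]'
```

```text
time_s: 13.08
position: [0.5673, -0.1969, 0.1334]
tcp_rot: [[0.961, -0.276, 0.001], [-0.276, -0.961, -0.0], [0.001, 0.0, -1.0]]
force: [-0.1, 1.7, 0.7]
opening: 0.004
time_s: 13.67
position: [0.5668, -0.1967, 0.1278]
tcp_rot: [[0.961, -0.276, -0.0], [-0.276, -0.961, 0.0], [-0.0, -0.0, -1.0]]
force: [0.5, 0.2, 0.7]
opening: 0.005
```

```bash
python3 -m jog '[[[0,0,1],[0,0,0],1],[[0,0,2],[0,0,0],1],[[0,0,2],[0,0,0],1],[[0,0,2],[0,0,0],1]]'
```

```text
time_s: 14.0
position: [0.567, -0.1968, 0.1259]
tcp_rot: [[0.961, -0.276, 0.0], [-0.276, -0.961, -0.0], [0.0, 0.0, -1.0]]
force: [-0.1, 1.2, 0.0]
opening: 0.006
```

```bash
python3 -m jog '[[[0,0,1],[0,0,0],1],[[0,0,2],[0,0,0],1],[[0,0,3],[0,0,0],1],[[0,0,3],[0,0,0],1],[[0,0,3],[0,0,0],1]]'
```

```text
time_s: 14.42
position: [0.5672, -0.1969, 0.1231]
tcp_rot: [[0.961, -0.276, 0.001], [-0.276, -0.961, -0.0], [0.001, 0.0, -1.0]]
force: [1.2, -0.4, 3.4]
opening: 0.003
```

```bash
python3 -m jog '[[[0,0,1],[0,0,0],1],[[0,0,2],[0,0,0],1],[[0,0,2],[0,0,0],1],[[0,0,2],[0,0,0],1]]'
```

```text
time_s: 14.75
position: [0.5673, -0.1969, 0.1212]
tcp_rot: [[0.961, -0.276, 0.001], [-0.276, -0.961, -0.001], [0.001, 0.0, -1.0]]
force: [0.4, 0.7, 5.2]
opening: 0.005
```

```bash
python3 -m jog '[[[0,0,1],[0,0,0],1],[[0,0,2],[0,0,0],1],[[0,0,2],[0,0,0],1],[[0,0,2],[0,0,0],1]]'
```

```text
time_s: 15.08
position: [0.5675, -0.197, 0.1195]
tcp_rot: [[0.961, -0.276, 0.001], [-0.276, -0.961, -0.001], [0.002, 0.0, -1.0]]
force: [-0.0, 0.9, 5.7]
opening: 0.004
```

```bash
python3 -m jog '[[[0,0,1],[0,0,0],1],[[0,0,2],[0,0,0],1],[[0,0,2],[0,0,0],1],[[0,0,2],[0,0,0],1]]'
```

```text
time_s: 15.42
position: [0.5675, -0.197, 0.1178]
tcp_rot: [[0.961, -0.276, 0.002], [-0.276, -0.961, -0.001], [0.002, 0.0, -1.0]]
force: [-0.2, -0.0, 7.1]
opening: 0.007
```

```bash
python3 -m jog '[[[0,0,1],[0,0,0],1],[[0,0,2],[0,0,0],1],[[0,0,2],[0,0,0],1],[[0,0,2],[0,0,0],1]]'
```

```text
time_s: 15.75
position: [0.5676, -0.1971, 0.116]
tcp_rot: [[0.961, -0.276, 0.002], [-0.276, -0.961, -0.001], [0.002, 0.001, -1.0]]
force: [0.1, 0.5, 9.6]
opening: 0.004
```

```bash
python3 -m jog '[[[0,0,0.5],[0,0,0],1],[[0,0,1],[0,0,0],1],[[0,0,1],[0,0,0],1],[[0,0,1],[0,0,0],1]]'
```

```text
time_s: 16.08
position: [0.5677, -0.1972, 0.1153]
tcp_rot: [[0.961, -0.276, 0.002], [-0.276, -0.961, -0.001], [0.002, 0.001, -1.0]]
force: [-0.8, -0.4, 9.4]
opening: 0.005
```

```bash
python3 -m jog '[[[0,0,0.5],[0,0,0],1],[[0,0,1],[0,0,0],1],[[0,0,1],[0,0,0],1],[[0,0,1],[0,0,0],1]]'
```

```text
time_s: 16.42
position: [0.5678, -0.1972, 0.1145]
tcp_rot: [[0.961, -0.276, 0.002], [-0.276, -0.961, -0.001], [0.003, 0.001, -1.0]]
force: [-1.1, 0.3, 11.9]
opening: 0.002
```

```bash
python3 -m jog '[[[0,0,0.5],[0,0,0],1],[[0,0,1],[0,0,0],1],[[0,0,1],[0,0,0],1],[[0,0,1],[0,0,0],1]]'
```

```text
time_s: 16.75
position: [0.5678, -0.1972, 0.1138]
tcp_rot: [[0.961, -0.276, 0.002], [-0.276, -0.961, -0.002], [0.003, 0.001, -1.0]]
force: [-0.3, 0.9, 12.9]
opening: 0.005
```

```bash
python3 -m jog '[[[0,0,0.5],[0,0,0],1],[[0,0,1],[0,0,0],1],[[0,0,1],[0,0,0],1],[[0,0,1],[0,0,0],1]]'
```

```text
time_s: 17.08
position: [0.5678, -0.1973, 0.1136]
tcp_rot: [[0.961, -0.276, 0.003], [-0.276, -0.961, -0.002], [0.003, 0.001, -1.0]]
force: [-2.6, 1.2, 16.0]
opening: 0.003
```

```bash
python3 -m jog '[[[0,0,0.5],[0,0,0],1],[[0,0,0.7],[0,0,0],1],[[0,0,0.7],[0,0,0],1],[[0,0,0.7],[0,0,0],1]]'
```

```text
time_s: 17.42
position: [0.5679, -0.1973, 0.1135]
tcp_rot: [[0.961, -0.276, 0.003], [-0.276, -0.961, -0.002], [0.003, 0.001, -1.0]]
force: [-3.8, 2.4, 20.3]
opening: 0.007
```

```bash
python3 -m jog '[[[0,0,0.2],[0,0,0],1],[[0,0,0.2],[0,0,0],1],[[0,0,0.2],[0,0,0],1],[[0,0,0.2],[0,0,0],1]]'
```

```text
time_s: 17.75
position: [0.5679, -0.1973, 0.1135]
tcp_rot: [[0.961, -0.276, 0.003], [-0.276, -0.961, -0.002], [0.003, 0.001, -1.0]]
force: [-3.7, 0.7, 21.8]
opening: 0.008
```

It has stopped dead at 21.8 N, with no further motion. I retreat and check.

```bash
python3 -m jog '[[[0,0,-1],[0,0,0],1],[[0,0,-3],[0,0,0],1],[[0,0,-10],[0,0,0],1],[[0,0,-30],[0,0,0],1],[[0,0,-60],[0,0,0],1],[[0,0,-80],[0,0,0],1],[[0,0,-80],[0,0,0],1],[[0,0,-80],[0,0,0],1],[[0,0,-80],[0,0,0],1],[[0,0,-80],[0,0,0],1]]'
python3 - <<'E'
from m import *
s,im=cap('wrist','fin'); _,b=cap('side','sfin'); _,t=cap('top','tfin'); print(s['position'],s['force'])
f=lambda i,x,y,w,h,W,H:cv2.resize(i[y:y+h,x:x+w],(W,H),interpolation=cv2.INTER_CUBIC)[:,:,::-1]
cv2.imwrite('pics/fin_c.png',np.hstack([f(im,170,120,220,300,290,396),f(b,120,90,280,220,504,396)]))
E
```

```text
time_s: 18.58
position: [0.5657, -0.196, 0.1883]
tcp_rot: [[0.961, -0.276, -0.003], [-0.276, -0.961, 0.002], [-0.004, -0.001, -1.0]]
force: [0.4, 0.2, 0.0]
opening: 0.006
[ 0.56565161 -0.19600474  0.18825928] [0.3998127  0.1920306  0.04493482]
```

View pics/fin_c.png

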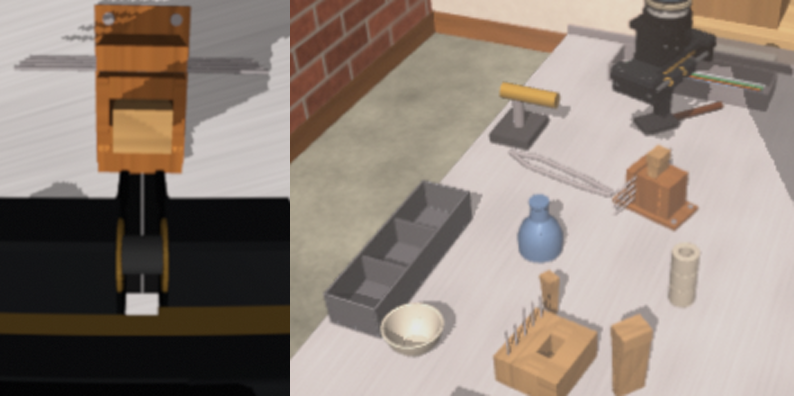

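The wedge sits deep and upright in the slot, the clamp is whole, the gripper is clear and nothing else has moved. Handing in.

```bash
python3 -c "
from rig import bot
print(bot.hand_in())"
```

```text
the job is handed in; nothing more can be done
None
```

I took the middle-sized wedge out of the caddy and stood it loosely in the clamp slot with the tip about 42 mm down. I let go and raised the gripper clear. Then I pressed its head down with the closed fingers in small steps until it stopped dead, and handed in at about 18.6 s of the 51 s.

- **Drive:** the wedge slid about 12–14 mm while the force rose to about 13 N. At the stop the push reached 21.8 N, inside the 15–25 N range and well below the 40 N that splits the clamp. The fingertips stayed at 113.5 mm above the cart as that push rose from 20.3 to 21.8 N, which puts the tip about 56 mm down.
- **Last pictures:** the wedge is upright and deep in the slot and the clamp looks whole. The gripper is clear, with the wrist force near zero. The other objects look where they were, judged by eye from the side picture only.
- **Small disagreement:** the wrist camera showed the wedge 2–3 mm off the tool centre. It brushed the −x wall with about 4 N on the way in, so I shifted the tool about 2 mm before letting go.
- **Not checked:** I did not tap it a second time to confirm tightness; I relied on the dead stop and the picture afterwards.

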